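Clamp and pin the port in use on a gas manifold

ROBOT

A 6-joint arm with a two-finger parallel gripper is mounted at the origin on the work surface. World frame = base frame: x ahead of the robot, y to its left, z up, the work surface at z = 0. Lengths are in m, angles in rad, forces in N, time in s.
With the tool pointing down it reaches from about 0.3 to 0.875 m from the base axis. Payload 6.4 kg.
Tool frame: the origin (TCP) lies at the very end of the fingers, on their centre line; the grasp point (between the pads) lies 19 mm behind it; x points along the fingers, y is the direction in which the jaws open and shut, and the axes are right-handed (so a half turn about x gives the same grasp; the last joint's range is limited). The gripper opens to 85 mm and grips with 20 to 120 N. Pads are 22 mm wide; open, the fingers measure 114 mm over their backs; the gripper's body (76 mm by 85 mm) begins 54 mm behind the grasp point. The pads swing forward as they close: fully open they stand 13 mm farther back than shut.
Start: joints at [1.059, 0.181, 1.607, -0, 1.354, -0.206], TCP at [0.173, 0.548, 0.231] pointing down, gripper open.
Joint ranges: [-2.99, 2.99], [-0.89, 2.07], [0.3, 2.58], [-1.14, 4.28], [0, 2.63], [-3.12, 3.12]. Speed limits (rad/s): [2.57, 2.57, 3.01, 3.14, 3.14, 3.14].

INTERFACE

Orientations are given as a unit quaternion [w, x, y, z].
In Python, from bench import status, optics, hand_in gives the robot as it stands. The module is installed in compiled form; this text tells all that it offers.
- The arm moves only by the shell command python3 -m jog 'ROWS'. ROWS is JSON, one flat list of numbers, 5 for each row, row after row: the shift along the tool's x, y, z in mm, then the turn about the tool's x in degrees, then the opening in per cent of the stroke, from 0 (shut) to 100 (fully open). In form: [tx, ty, tz, yaw, gripper, tx, ty, tz, yaw, gripper, ...]. A call has exactly 5 rows; each row is the pose to reach, as a shift and turn from the pose commanded when the call began, along the tool's axes at that moment; what a row does not reach only later rows make up. A row lasts 1/10 s, in which the tool goes at most 50 mm and 8.59 degrees, less where a joint would pass 70% of its speed; a pose out of reach is approached as far as the arm can. A call with a gripper value outside its range is refused whole. The fingers move at their own pace and stop on an object; the grip force is fixed at half the most. Time passes only in rows, so rows that repeat a pose let the fingers close, or fill a call up. It gives the time, the measured TCP pose, the force and the opening at its end, in the units of the state.
- status.get_obs(): the state, without advancing time (a new reading comes with each control period).
- optics.camera(name): name is "scene" or "top" or "wrist"; returns the picture (480x640x3 uint8, red, green, blue); there is no depth.
- optics.get_calibration(name): a dict with "vertical_fov" (degrees; the focal length in pixels is half the picture's height over the tangent of half this angle, whatever the lens; pixels are square), "cx", "cy" (the principal point, pixels), "k1" (the pictures are not rectified: a ray, as slopes to the right and down, at radius r is drawn at 1 + k1 r^2 times it, then the intrinsics apply), "extrinsics" (4x4, takes a point from camera to world coordinates). Camera axes: x right, y up, looking along -z (the intrinsics and any distortion apply to the point x, -y, -z); pixel columns grow to the right and rows downward; lengths in m; the calibration is good to about 2 mm. A picture is of the moment at which its call begins: read the wrist's pose just before it. get_calibration takes no time and is no camera call; for the wrist camera it gives the pose at the moment of the call.
- hand_in(): hands the job in, once; it reports no verdict.
The state is a dict: "time_s": time; "q": joint angles; "dq": joint speeds; "joint_efforts": joint torques, N m; "eef_pos": TCP position; "eef_rot": TCP orientation; "wrist_force": force on the tool from outside, world axes, zero at the start; "torque": the same for the moment, N m; "opening": opening from 0.0 (shut) to 1.0 (fully open).
Only numpy, scipy, OpenCV 4.12 (cv2) and the standard library are available. Lean on these libraries where they do the work, as an engineer would, in place of code of your own. Each camera call takes 0.05 s, during which the arm holds its last target. There are 200 camera calls.

TASK

One port of the manifold carries the bare steel blank flange, the other the yellow dust cover. Swing the clamp of the port with the steel flange fully closed, push the red-handled pin through its aligned holes until its collar is home, then pinch the clamp's two orange pads together and finish while still squeezing them, ready for the leak check. Leave the other clamp open, and do not disturb the flange, the dust cover or the things standing around.

Things in the scene. Friction and masses are not known exactly. Their poses are not given: they have to be found in the camera images.
- manifold: Fixed grey gas manifold, base plate 130 (x) by 290 (y) by 20 mm; origin under its centre, on the bench; z up, x away from the robot within 0.3 rad. Two steel ports at its y = +90 mm (left) and -90 mm (right), each ringed by a hinged two-half aluminium clamp. The fixed half is towards the manifold's middle, the swinging half on the outer side (left: +y, right: -y).
- blank_flange: Loose bare steel blank flange, a disc 30 mm across with a small knob, sitting by its spigot in one of the two ports: this is the port in use. Origin at the centre of the underside of its spigot, 8 mm below the top of the port; its top is 22 mm above the origin.
- dust_cover: Loose yellow plastic dust cover of the same size and seat, with a wider knob, on the port that is not in use. Origin as for the flange.
- port_left (a point): Centre of the top of the left port, 75 mm above the bench; its axes are those of the manifold. Around it, 60 to 90 mm high, sits the clamp: hinge (vertical axis) 30 mm beyond the port (manifold +x), the two lugs with the pin holes 45 mm in front of it (manifold -x).
- jaw_left (a joint): Angle of the swinging half of the left clamp, rad: 0 is fully closed against its stop, it grows as the half swings outward (to manifold +y); starts between 0.6 and 1.0. Friction in the hinge (about 0.06 N m) keeps it where it is left.
- hinge_left (a point): Point on the vertical hinge axis of the left swinging half, 66 mm above the bench; its axes turn with the half and are those of the manifold when closed.
- jaw_hole_left (a point): Centre of the mouth, on the upper face (66 mm above the bench), of the 12 mm through hole in the lug of the left swinging half, 75 mm from the hinge axis. Lug: 24 mm wide, 10 mm thick plate, ending in an orange thumb tab 87 to 103 mm from the hinge, whose outer edge (12 mm off the lug's midline) can be pushed. Axes as for hinge_left.
- fixed_hole_left (a point): Centre of the mouth, 54 mm above the bench, of the 12 mm through hole in the fixed lug (10 mm thick) of the left clamp; it lies straight under jaw_hole_left when the clamp is closed. Below it there is free space down to the base plate.
- fixed_half_left: Fixed half of the left clamp, bolted to the manifold. It has an orange finger pad on its outside, facing the manifold's middle: an upright plate 24 mm along x, 5 mm thick, 60 to 90 mm above the bench. Its outer face is 28 mm from the port's axis. Origin on the port's axis at bench height, axes as the manifold.
- swing_half_left: Swinging half of the left clamp, with a like orange finger pad on its outside. When closed the pad's outer face is 28 mm from the port's axis on the +y side, so that the two pads measure 56 mm over their outer faces. Origin on the hinge axis at bench height, axes as for hinge_left.
- port_right (a point): Centre of the top of the right port, 75 mm above the bench; its axes are those of the manifold. Around it, 60 to 90 mm high, sits the clamp: hinge (vertical axis) 30 mm beyond the port (manifold +x), the two lugs with the pin holes 45 mm in front of it (manifold -x).
- jaw_right (a joint): Angle of the swinging half of the right clamp, rad: 0 is fully closed against its stop, it grows as the half swings outward (to manifold -y); starts between 0.6 and 1.0. Friction in the hinge (about 0.06 N m) keeps it where it is left.
- hinge_right (a point): Point on the vertical hinge axis of the right swinging half, 66 mm above the bench; its axes turn with the half and are those of the manifold when closed.
- jaw_hole_right (a point): Centre of the mouth, on the upper face (66 mm above the bench), of the 12 mm through hole in the lug of the right swinging half, 75 mm from the hinge axis. Lug: 24 mm wide, 10 mm thick plate, ending in an orange thumb tab 87 to 103 mm from the hinge, whose outer edge (12 mm off the lug's midline) can be pushed. Axes as for hinge_right.
- fixed_hole_right (a point): Centre of the mouth, 54 mm above the bench, of the 12 mm through hole in the fixed lug (10 mm thick) of the right clamp; it lies straight under jaw_hole_right when the clamp is closed. Below it there is free space down to the base plate.
- fixed_half_right: Fixed half of the right clamp, bolted to the manifold. It has an orange finger pad on its outside, facing the manifold's middle: an upright plate 24 mm along x, 5 mm thick, 60 to 90 mm above the bench. Its outer face is 28 mm from the port's axis. Origin on the port's axis at bench height, axes as the manifold.
- swing_half_right: Swinging half of the right clamp, with a like orange finger pad on its outside. When closed the pad's outer face is 28 mm from the port's axis on the -y side, so that the two pads measure 56 mm over their outer faces. Origin on the hinge axis at bench height, axes as for hinge_right.
- pin: Loose upright locking pin (60 to 90 g): steel shank 10 mm across, 34 mm long, with a conical tip; steel collar 22 mm across, 4 mm thick; red round grip 17 mm across, 36 mm tall on top (74 mm in all). Origin at the tip, z along the pin towards the grip. It starts in its stand, collar resting on the stand's top.
- pin_seat (a point): On the pin's axis at the underside of the collar, 34 mm above the tip; fully home when it meets the mouth of the swinging half's lug hole.
- pin_tip (a point): The lower end of the pin.
- pin_stand: Fixed blue block 50 by 50 by 40 mm with a 12 mm hole that holds the pin upright; origin under its centre. It stands left or right of the manifold.
- crucible_box: Bystander: clear plastic box 80 by 80 by 25 mm with four white crucibles; origin under its centre.
- sample_jar: Bystander: amber jar 48 mm across, 65 mm tall; origin under its centre.
- wrench: Bystander: wrench 150 mm long lying on the bench beyond the manifold; origin at its middle, long axis x.

How it is judged:
By the outcome, as a careful person would: the job done as asked, in the order asked, and still so for the second after the job is handed in, while the arm keeps its last pose, push and grip.
It also fails if it takes over 72 s, if anything falls off the work surface, if the arm or the gripper's body presses on something with over 40 N, if the wrist force passes 120 N, or if a joint passes its speed limit or range.

## Working session

There is one attempt and no reset: what is moved stays moved. The work goes in short steps, Python scripts to look and compute and a shell command to move; the robot and the scene stay as the last step left them, time stands still between calls to the robot, and variables do not carry over. Pictures are saved under pics/ and viewed, on a budget of 10 in all, crops included, one or two more only if the job needs it, and the job is handed in when it is done.

```bash
mkdir -p pics; cat > h.py <<'E'
import numpy as np, cv2, pickle
from bench import status, optics
def cal(n):
    c=optics.get_calibration(n); f=240/np.tan(np.radians(c["vertical_fov"])/2)
    return dict(f=f,cx=c["cx"],cy=c["cy"],k=c["k1"],T=np.array(c["extrinsics"]))
def ray(c,u,v):
    d=np.array([(u-c["cx"])/c["f"],(v-c["cy"])/c["f"]]); s=d.copy()
    for _ in range(30): s=d/(1+c["k"]*(s@s))
    r=c["T"][:3,:3]@np.array([s[0],-s[1],-1]); return c["T"][:3,3],r/np.linalg.norm(r)
def atz(c,u,v,z):
    o,r=ray(c,u,v); return o+r*(z-o[2])/r[2]
def proj(c,p):
    q=c["T"][:3,:3].T@(np.asarray(p)-c["T"][:3,3]); s=np.array([q[0],-q[1]])/-q[2]
    s=s*(1+c["k"]*(s@s)); return np.array([c["cx"],c["cy"]])+c["f"]*s
def tri(*cuv):
    A=np.zeros((3,3));b=np.zeros(3)
    for c,u,v in cuv:
        o,r=ray(c,u,v);M=np.eye(3)-np.outer(r,r);A+=M;b+=M@o
    return np.linalg.solve(A,b)
def snap(n,name):
    c=cal(n); im=optics.camera(n); pickle.dump((c,im),open(f"pics/{name}.pkl","wb"))
    cv2.imwrite(f"pics/{name}.png",im[:,:,::-1]); return c,im
def load(name): return pickle.load(open(f"pics/{name}.pkl","rb"))
E
python3 - <<'E'
from h import *
for n in("top","scene"):
    c,_=snap(n,n+"0"); print(n,c)
o=status.get_obs(); print(o["time_s"],o["eef_pos"],o["eef_rot"])
E
```

```text
top {'f': np.float64(557.2494267449548), 'cx': 314.4928068950666, 'cy': 240.16995902801622, 'k': 0.020049076572845104, 'T': array([[-0.02515431,  0.98798411, -0.1524948 ,  0.48989889],
       [-0.99957019, -0.02715458, -0.01104824,  0.00299915],
       [-0.01505642,  0.15215134,  0.98824252,  1.07615986],
       [ 0.        ,  0.        ,  0.        ,  1.        ]])}
scene {'f': np.float64(438.7578139251655), 'cx': 313.38287614464934, 'cy': 242.8000789587575, 'k': -0.06997938327505884, 'T': array([[ 0.83468023, -0.43134611,  0.34241705,  0.98512032],
       [ 0.55067689,  0.66269065, -0.50753922, -0.51998014],
       [-0.00799151,  0.61219411,  0.79066713,  0.89230768],
       [ 0.        ,  0.        ,  0.        ,  1.        ]])}
0.1 [0.17287873 0.54790151 0.23049209] [ 0.69867408  0.10719736  0.69903789 -0.10820943]
```

View pics/top0.png

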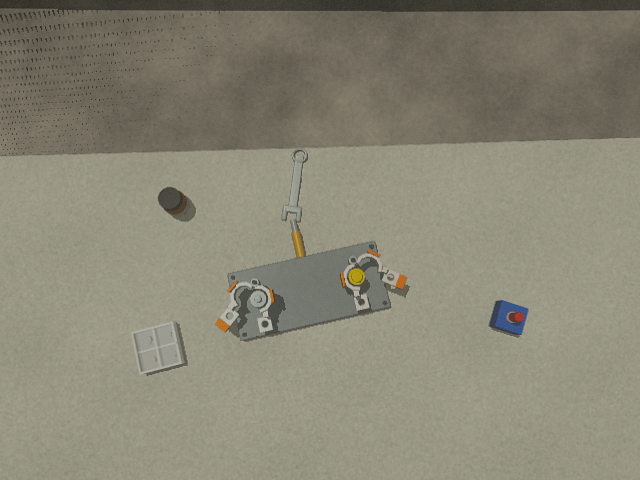

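View pics/scene0.png

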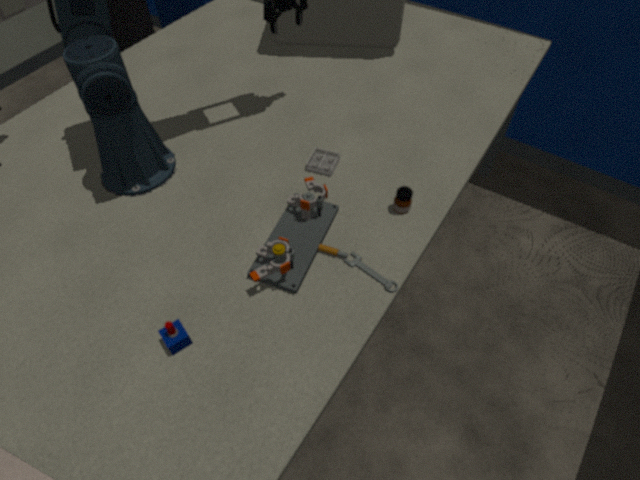

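The steel flange is on the left port (top image 259,298) and the yellow cover on the right (356,277). The left clamp's tab is at (222,324), the red pin in its stand at (517,317), the box at (158,348) and the jar at (173,200).

```bash
python3 - <<'E'
from h import *
from scipy.spatial.transform import Rotation as R
c,_=load("top0"); s,_=load("scene0")
P=[atz(c,u,v,.02)[:2] for u,v in((229,274),(375,241),(391,307),(242,340))]
print("corners",np.round(P,4)); ctr=np.mean(P,0)
ey=(P[0]-P[1])+(P[3]-P[2]); th=np.arctan2(-ey[0],ey[1]); print("ctr",ctr,"th",th)
Rm=np.array([[np.cos(th),-np.sin(th)],[np.sin(th),np.cos(th)]])
for y in(.09,-.09): print("port",ctr+Rm@[0,y],"hinge",ctr+Rm@[.03,y],"hole",ctr+Rm@[-.045,y])
print("flange top",atz(c,259,296,.089),"yellow",atz(c,357,276,.089))
print("lughole L",atz(c,229,316,.066),"tab",atz(c,222,324,.066))
print("pin",atz(c,517,317,.08),tri((c,517,317),(s,170,326)))
print("stand", atz(c,511,317,.04))
print("box",atz(c,158,348,.025),"jar",atz(c,172,199,.065))
print(R.from_quat(status.get_obs()["eef_rot"],scalar_first=True).as_matrix().round(3))
w=cal("wrist"); print(w)
E
```

```text
corners [[ 0.5922  0.1791]
 [ 0.6481 -0.1009]
 [ 0.522  -0.1256]
 [ 0.468   0.1549]]
ctr [0.5575583  0.02688077] th 0.19356464665869658
port [0.54024606 0.1152    ] hinge [0.56968581 0.12097075] hole [0.49608645 0.10654388]
port [ 0.57487054 -0.06143846] hinge [ 0.60431028 -0.05566771] hole [ 0.53071092 -0.07009458]
flange top [0.54512328 0.11459222 0.089     ] yellow [ 0.57591585 -0.0596767   0.089     ]
lughole L [0.51199601 0.17155419 0.066     ] tab [0.4980985  0.18414911 0.066     ]
pin [ 0.49733405 -0.33806067  0.08      ] [ 0.498203   -0.34034533  0.07054924]
stand [ 0.4978871  -0.34090506  0.04      ]
box [0.45754283 0.31039267 0.025     ] jar [0.73075486 0.27759603 0.065     ]
[[-0.001  0.301  0.954]
 [-0.001  0.954 -0.301]
 [-1.    -0.001 -0.   ]]
{'f': np.float64(367.6852616203602), 'cx': 317.64907177748205, 'cy': 241.09542883266653, 'k': -0.0236683505258789, 'T': array([[ 0.3007651 , -0.91572888, -0.26642255,  0.10481798],
       [ 0.9536896 ,  0.28759864,  0.0881088 ,  0.56813733],
       [-0.00406101, -0.28058447,  0.95982075,  0.37216989],
       [ 0.        ,  0.        ,  0.        ,  1.        ]])}
```

```bash
python3 -m jog '[0,-26,40,-5.7,0, 0,-52,80,-11.4,0, 0,-78,120,-17.1,0, 0,-104,160,-22.8,0, 0,-130,200,-28.6,0]'
python3 - <<'E'
from h import *
from scipy.spatial.transform import Rotation as R
o=status.get_obs(); M=R.from_quat(o["eef_rot"],scalar_first=True).as_matrix(); print(M.round(3)); print((M.T@(np.array([.49,.16,.231])-o["eef_pos"])*1000).round(1))
E
```

```text
time_s: 0.6
eef_pos: [0.3252, 0.3625, 0.231]
eef_rot: [0.704, -0.07, 0.704, 0.07]
wrist_force: [0.2, 0.5, 0.0]
opening: 0.141
[[-0.    -0.197  0.98 ]
 [-0.     0.98   0.197]
 [-1.    -0.    -0.   ]]
[   0.  -231.   121.7]
```

```bash
python3 -m jog '[0,-42,22,0,0, 0,-84,44,0,0, 0,-126,66,0,0, 0,-168,88,0,0, 0,-210,110,0,0]'; python3 -m jog '[0,-10,10,0,0,0,-10,10,0,0,0,-10,10,0,0,0,-10,10,0,0,0,-10,10,0,0]'
python3 - <<'E'
from h import *
c,_=snap("wrist","w1"); print(status.get_obs()["eef_pos"])
E
```

```text
time_s: 1.1
eef_pos: [0.4737, 0.1774, 0.2311]
eef_rot: [0.704, -0.068, 0.704, 0.068]
wrist_force: [0.3, 0.6, 0.2]
opening: -0.004
time_s: 1.6
eef_pos: [0.4838, 0.1726, 0.2312]
eef_rot: [0.704, -0.069, 0.704, 0.069]
wrist_force: [0.2, 1.1, -0.3]
opening: -0.001
[0.48394608 0.17247404 0.23133919]
```

View pics/w1.png

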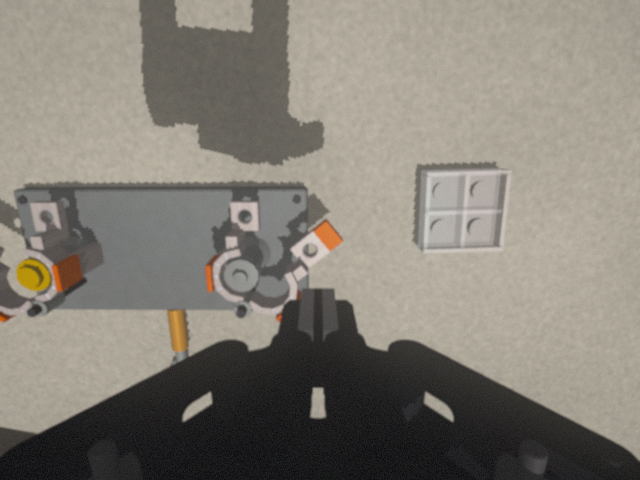

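Wrist view: the flange centre is at about (240,275), the fixed hole at (245,216), the swinging lug hole at (309,250), the tab at (326,236), the cover at (34,275), and the plate's front edge at row 188.

```bash
python3 - <<'E'
from h import *
c,_=load("w1"); t,_=load("top0")
print("fh",atz(c,245,216,.054)); print("jh",atz(c,309.5,250,.066)); print("flange top knob",atz(c,240,275,.089),"yel",atz(c,34,274,.089))
print("hinge L",atz(c,241,311,.09),"hinge R",atz(c,36,310,.09))
print("fh R",atz(c,46,216,.054))
print("tab corners",[atz(c,u,v,.066).round(4) for u,v in((325,221),(343,238),(331,251))])
print("corners",[atz(c,u,v,.02).round(4) for u,v in((18,188),(306,187),(308,306))])
print("tri jh",tri((c,309.5,250),(t,229,316)),"flange",tri((c,240,275),(t,259,296)),"fh",tri((c,245,216),(t,266,325)))
E
```

```text
fh [0.49476962 0.10698678 0.054     ]
jh [0.51086555 0.16862956 0.066     ]
flange top knob [0.53615101 0.11542413 0.089     ] yel [ 0.56963915 -0.05524296  0.089     ]
hinge L [0.56810372 0.12084369 0.09      ] hinge R [ 0.60281223 -0.0535926   0.09      ]
fh R [ 0.52953717 -0.06936227  0.054     ]
tab corners [array([0.4827, 0.1767, 0.066 ]), array([0.4945, 0.1951, 0.066 ]), array([0.5081, 0.1873, 0.066 ])]
corners [array([ 0.5188, -0.121 ,  0.02  ]), array([0.4638, 0.1551, 0.02  ]), array([0.5866, 0.1805, 0.02  ])]
tri jh [0.51136197 0.17001249 0.06662143] flange [0.54481216 0.11468358 0.07206528] fh [0.49460499 0.10664896 0.05352774]
```

```bash
python3 -m jog '[0,17,22,0,0, 0,34,43,0,0, 45,34,43,0,0, 90,34,43,0,0, 130,34,43,0,0]'; python3 -m jog '[25,0,0,0,0, 44,0,0,0,0, 44,0,0,0,0,44,0,0,0,0,44,0,0,0,0]'
python3 - <<'E'
from h import *
o=status.get_obs(); d=np.array(o["eef_pos"])[:2]-[.5686,.121]; c,s=np.cos(.194),np.sin(.194); print(d@[c,s],d@[-s,c],o["eef_pos"],o["wrist_force"])
E
```

```text
time_s: 2.15
eef_pos: [0.5195, 0.214, 0.0997]
eef_rot: [0.704, -0.069, 0.704, 0.069]
wrist_force: [-0.4, 0.3, -0.1]
opening: -0.001
time_s: 2.65
eef_pos: [0.5214, 0.2135, 0.0589]
eef_rot: [0.705, -0.068, 0.703, 0.069]
wrist_force: [0.1, 0.3, 0.5]
opening: 0.002
-0.02844293208963554 0.09988353524798971 [0.52143454 0.21352643 0.05892489] [0.09211324 0.29424699 0.47376219]
```

```bash
python3 -m jog '[1,-11,-16,0,0, 1,-22,-32,0,0, 1,-34,-41,0,0, 1,-46,-48,0,0, 1,-55,-51,0,0]'; python3 -m jog '[0,-5,-2,0,0, 0,-9,-3,0,0, 0,-12,-3,0,0,0,-14,-4,0,0,0,-14,-4,0,0]'
python3 - <<'E'
from h import *
c,_=snap("wrist","w2"); o=status.get_obs(); d=np.array(o["eef_pos"])[:2]-[.5686,.121]; c,s=np.cos(.194),np.sin(.194); print(d@[c,s],d@[-s,c],o["eef_pos"],o["wrist_force"])
E
```

```text
time_s: 3.15
eef_pos: [0.4811, 0.1483, 0.0571]
eef_rot: [0.704, -0.068, 0.703, 0.068]
wrist_force: [-0.7, -0.0, 0.9]
opening: 0.002
time_s: 3.65
eef_pos: [0.4797, 0.1345, 0.0561]
eef_rot: [0.704, -0.068, 0.704, 0.068]
wrist_force: [0.8, 1.1, 0.2]
opening: -0.0
-0.08469550235321355 0.030530581988618317 [0.47960746 0.1346298  0.05609798] [-0.11889496 -0.55932598  0.42050483]
```

View pics/w2.png

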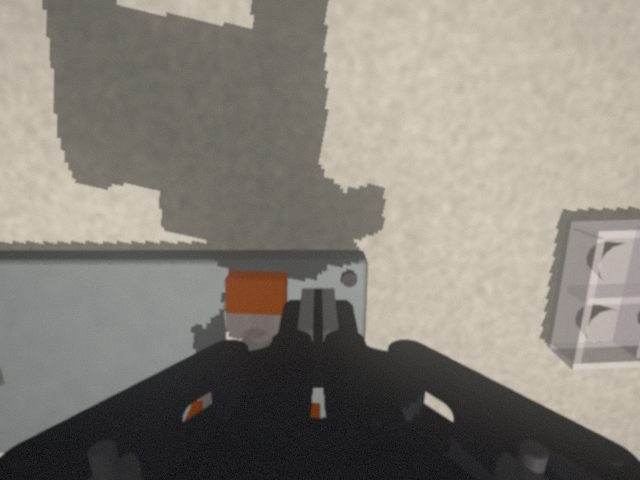

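The tab (228-287, rows 272-315) is nearly square to the plate. The shut finger tips (302-337) are narrower than I assumed, so I push on to the stop.

```bash
python3 -m jog '[0,-3,0,0,0, 0,-6,0,0,0, 0,-8,0,0,0, 0,-10,0,0,0, 0,-10,0,0,0]'; python3 -m jog '[0,-1,0,0,0, 0,-1,0,0,0, 0,-2,0,0,0, 0,-2,0,0,0, 0,-2,0,0,0]';  python3 -m jog '[0,-1,0,0,0, 0,-1,0,0,0, 0,-2,0,0,0, 0,-2,0,0,0, 0,-2,0,0,0]'
```

```text
time_s: 4.2
eef_pos: [0.4802, 0.1293, 0.056]
eef_rot: [0.703, -0.065, 0.704, 0.071]
wrist_force: [-2.7, 23.0, 2.2]
opening: -0.002
time_s: 4.7
eef_pos: [0.4802, 0.129, 0.056]
eef_rot: [0.703, -0.064, 0.704, 0.072]
wrist_force: [-3.3, 32.0, 2.0]
opening: -0.002
time_s: 5.2
eef_pos: [0.4802, 0.1288, 0.056]
eef_rot: [0.703, -0.063, 0.704, 0.073]
wrist_force: [-4.0, 39.5, 3.0]
opening: 0.001
```

```bash
python3 -m jog '[0,10,0,0,0, 0,16,0,0,0, -40,16,0,0,30, -80,16,0,0,60, -115,16,0,0,100]'; python3 -m jog '[0,-40,0,0,100, 0,-60,10,0,100, 0,-60,10,0,100, 0,-60,10,0,100, 0,-60,10,0,100]'
python3 - <<'E'
from h import *
c,im=snap("wrist","w3"); print(status.get_obs()["eef_pos"])
for p in((.4952,.1068,.066),(.4952,.1068,.054)): print(proj(c,p))
E
```

```text
time_s: 5.7
eef_pos: [0.4795, 0.1361, 0.1729]
eef_rot: [0.704, -0.068, 0.704, 0.068]
wrist_force: [1.1, 0.0, -0.2]
opening: 0.505
time_s: 6.2
eef_pos: [0.4999, 0.0801, 0.1708]
eef_rot: [0.703, -0.068, 0.704, 0.068]
wrist_force: [-0.3, 0.0, 0.1]
opening: 1.0
[0.4999787  0.0802343  0.17085375]
[359.23938157 241.80483441]
[357.48173269 237.19416535]
```

View pics/w3.png

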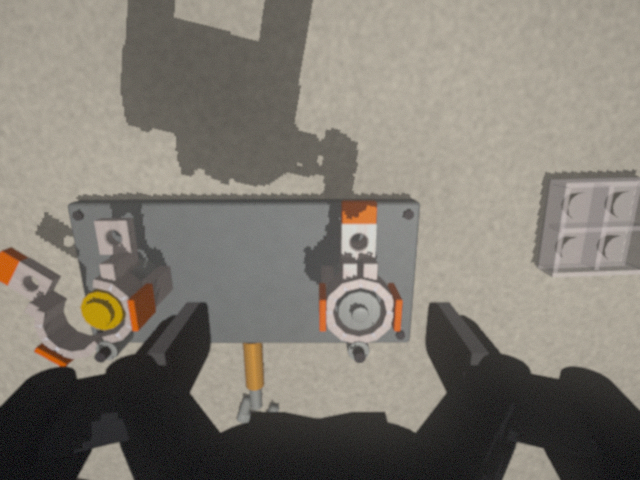

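The left clamp is closed: the lug hole is at (359,241), where the prediction puts it, and the flange at (361,310) is undisturbed. On to the pin.

```bash
python3 -m jog '[0,-45,-9,0,100, 0,-90,-18,0,100, 0,-135,-27,0,100, 0,-180,-36,0,100, 0,-225,-45,0,100]'; python3 -m jog '[0,-45,-9,0,100, 0,-90,-18,0,100, 0,-135,-27,0,100, 0,-160,-31,0,100, 0,-160,-31,0,100]'
python3 - <<'E'
from h import *
c,im=snap("wrist","w4"); o=status.get_obs();print(o["eef_pos"],o["q"])
print(proj(c,(.4977,-.339,.08)))
h=cv2.cvtColor(im,cv2.COLOR_RGB2HSV); m=(((h[...,0]<8)|(h[...,0]>172))&(h[...,1]>150)&(h[...,2]>60)).astype(np.uint8)
print([s.tolist()+ce.round(1).tolist() for s,ce in zip(*cv2.connectedComponentsWithStats(m)[2:]) if s[4]>100])
E
```

```text
time_s: 6.75
eef_pos: [0.4994, -0.1506, 0.1712]
eef_rot: [0.704, -0.069, 0.704, 0.069]
wrist_force: [-0.5, -0.5, -0.2]
opening: 0.999
time_s: 7.25
eef_pos: [0.4998, -0.3155, 0.171]
eef_rot: [0.704, -0.068, 0.704, 0.067]
wrist_force: [-0.2, -0.3, 0.0]
opening: 1.001
[ 0.499805   -0.31336865  0.17074608] [-7.61101514e-01  2.73263979e-01  1.62337161e+00  7.37207729e-05
  1.24585168e+00 -2.52373980e+00]
[286.23318743 237.29462596]
[[0, 0, 640, 480, 306816, 319.5, 239.5], [268, 223, 24, 22, 381, 279.7, 233.6]]
```

View pics/w4.png

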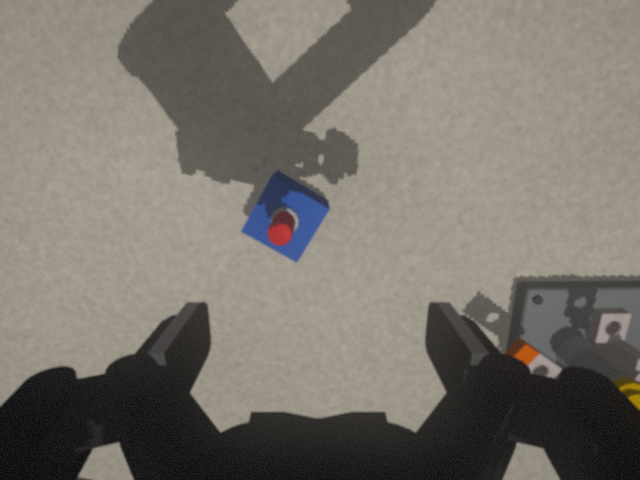

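The pin's red top is at about (280,232), its collar at (285,217), and the stand at (286,217).

```bash
python3 - <<'E'
from h import *
from scipy.spatial.transform import Rotation as R
c,_=load("w4");t,_=load("top0")
print(atz(c,279.5,234,.08),atz(c,285.5,217.5,.044),"tri",tri((c,279.5,234),(t,517,317)))
p=atz(c,279.5,234,.08)
print("stand corners",[proj(c,p*[1,1,0]+[0,0,z]).round(1) for z in(.08,.044,.04)])
o=status.get_obs(); M=R.from_quat(o["eef_rot"],scalar_first=True).as_matrix(); print(M.round(3),(M.T@(p-o["eef_pos"])*1000).round(1))
E
```

```text
[ 0.49632868 -0.34371111  0.08      ] [ 0.49317428 -0.34342395  0.044     ] tri [ 0.49851508 -0.34329804  0.06819085]
stand corners [array([279.5, 234. ]), array([284.4, 221.5]), array([284.9, 220.3])]
[[-0.001 -0.191  0.982]
 [ 0.001  0.982  0.191]
 [-1.     0.001 -0.   ]] [ 90.7 -29.2  -9.2]
```

```bash
python3 -m jog '[10,-29,-10,0,100, 45,-29,-10,0,100, 80,-29,-10,0,100, 110,-29,-10,0,100, 118,-29,-10,0,100]'; python3 -m jog '[0,0,0,0,100, 0,0,0,0,60, 0,0,0,0,20, 0,0,0,0,0, 0,0,0,0,0]';python3 -m jog '[0,0,0,0,0,0,0,0,0,0,0,0,0,0,0,0,0,0,0,0,0,0,0,0,0]'
```

```text
time_s: 7.8
eef_pos: [0.494, -0.339, 0.0494]
eef_rot: [0.702, -0.067, 0.705, 0.071]
wrist_force: [0.2, 0.7, -0.6]
opening: 1.0
time_s: 8.3
eef_pos: [0.4963, -0.3436, 0.0545]
eef_rot: [0.704, -0.069, 0.703, 0.068]
wrist_force: [0.4, -0.2, 0.8]
opening: 0.33
time_s: 8.8
eef_pos: [0.4961, -0.3435, 0.0541]
eef_rot: [0.704, -0.069, 0.704, 0.068]
wrist_force: [-0.2, 1.2, 5.1]
opening: 0.177
```

```bash
python3 -m jog '[-10,0,0,0,0,-30,0,0,0,0,-60,0,0,0,0,-95,0,0,0,0,-120,0,0,0,0]'; python3 -m jog '[0,40,8,0,0, 0,84,16,0,0, 0,128,25,0,0, 0,172,33,0,0, 0,216,42,0,0]'; python3 -m jog '[0,45,8,0,0, 0,90,17,0,0, 0,135,25,0,0, 0,175,34,0,0, 0,200,40,0,0]';  python3 -m jog '[0,10,3,0,0, 0,10,3,0,0,0,10,3,0,0,0,10,3,0,0,0,10,3,0,0]'
python3 - <<'E'
from h import *
c,im=snap("wrist","w5"); o=status.get_obs();print(o["eef_pos"],o["wrist_force"])
cv2.imwrite("pics/w5c.png",cv2.resize(im[130:430,180:480,::-1],(600,600)))
print(proj(c,(.4952,.1068,.066)))
snap("scene","s5"); snap("top","t5")
E
```

```text
time_s: 9.3
eef_pos: [0.4961, -0.3435, 0.1759]
eef_rot: [0.704, -0.069, 0.703, 0.068]
wrist_force: [0.7, 0.1, -0.8]
opening: 0.18
time_s: 9.8
eef_pos: [0.495, -0.1214, 0.1736]
eef_rot: [0.704, -0.068, 0.704, 0.068]
wrist_force: [0.6, -0.6, -0.7]
opening: 0.176
time_s: 10.3
eef_pos: [0.4957, 0.0836, 0.1737]
eef_rot: [0.704, -0.069, 0.704, 0.069]
wrist_force: [0.0, -0.2, -0.3]
opening: 0.176
time_s: 10.8
eef_pos: [0.4975, 0.0901, 0.1733]
eef_rot: [0.704, -0.068, 0.704, 0.068]
wrist_force: [0.6, -0.8, -0.6]
opening: 0.179
[0.49744016 0.09020586 0.17327055] [-0.43624245 -0.27204324 -1.57138022]
[344.3108625  241.34804494]
```

View pics/w5c.png

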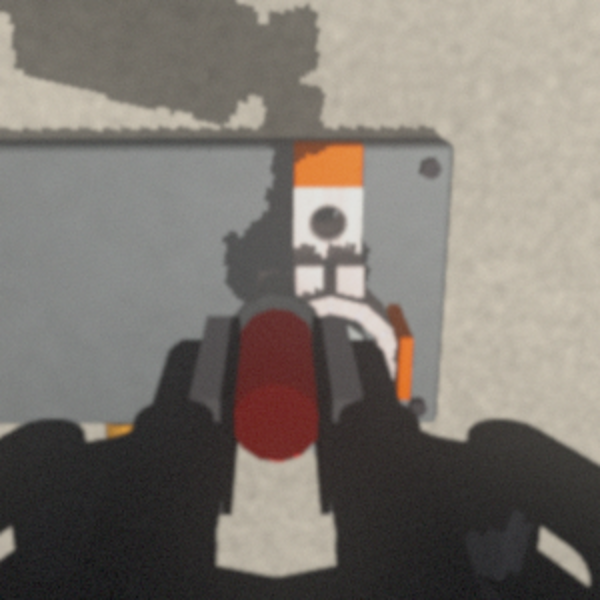

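Close crop: the lug hole is at full-frame (344,241), as predicted, and the held grip's top is at (318.5,341).

```bash
python3 - <<'E'
from h import *
from scipy.spatial.transform import Rotation as R
c,im=load("w5")
e=np.array([0.49744016,0.09020586,0.17327055]); M=R.from_quat([.704,-.068,.704,.068],scalar_first=True).as_matrix()
h=cv2.cvtColor(im,cv2.COLOR_RGB2HSV); m=(((h[...,0]<8)|(h[...,0]>172))&(h[...,1]>140)&(h[...,2]>40)).astype(np.uint8); m[:,:280]=0;m[:,360:]=0;m[:270]=0
ys,xs=np.nonzero(m); print(xs.min(),xs.max(),ys.min(),ys.max())
for dz in(.024,.026,.028):
  p=atz(c,318.5,341,e[2]+dz); print(dz,p,(M.T@(p-e)*1000).round(1))
# predicted outline for vertical pin on axis at tool (ty,tz)
for tz in(-.004,-.002,0,.002,.004):
  a=e+M@np.array([0,0,tz]); L=[]
  for z,r in((.1993,.0085),(.1633,.0085),(.1633,.011),(.1593,.011)):
    q=np.array([proj(c,[a[0]+r*np.cos(t),a[1]+r*np.sin(t),z]) for t in np.linspace(0,6.28,60)]); L.append((q[:,0].min().round(1),q[:,0].max().round(1),q[:,1].min().round(1),q[:,1].max().round(1)))
  print(tz,L)
E
```

```text
296 338 286 359
0.024 [0.49801846 0.08880517 0.19727055] [-24.   -1.5   0.3]
0.026 [0.49681716 0.08857107 0.19927055] [-26.   -1.5  -0.9]
0.028 [0.49561587 0.08833696 0.20127055] [-28.   -1.5  -2.1]
-0.004 [(np.float64(298.7), np.float64(346.7), np.float64(311.7), np.float64(354.3)), (np.float64(302.8), np.float64(340.8), np.float64(273.9), np.float64(308.8)), (np.float64(297.3), np.float64(346.4), np.float64(268.5), np.float64(313.8)), (np.float64(297.7), np.float64(345.8), np.float64(265.4), np.float64(309.8))]
-0.002 [(np.float64(298.8), np.float64(346.6), np.float64(316.9), np.float64(359.1)), (np.float64(302.9), np.float64(340.7), np.float64(278.1), np.float64(312.8)), (np.float64(297.3), np.float64(346.3), np.float64(272.8), np.float64(317.7)), (np.float64(297.8), np.float64(345.7), np.float64(269.6), np.float64(313.6))]
0 [(np.float64(298.9), np.float64(346.5), np.float64(322.0), np.float64(363.8)), (np.float64(302.9), np.float64(340.6), np.float64(282.3), np.float64(316.7)), (np.float64(297.4), np.float64(346.2), np.float64(277.0), np.float64(321.6)), (np.float64(297.9), np.float64(345.6), np.float64(273.7), np.float64(317.5))]
0.002 [(np.float64(299.0), np.float64(346.3), np.float64(327.1), np.float64(368.6)), (np.float64(303.0), np.float64(340.6), np.float64(286.4), np.float64(320.7)), (np.float64(297.5), np.float64(346.1), np.float64(281.2), np.float64(325.5)), (np.float64(297.9), np.float64(345.5), np.float64(277.9), np.float64(321.3))]
0.004 [(np.float64(299.0), np.float64(346.2), np.float64(332.2), np.float64(373.2)), (np.float64(303.1), np.float64(340.5), np.float64(290.6), np.float64(324.6)), (np.float64(297.5), np.float64(346.0), np.float64(285.4), np.float64(329.4)), (np.float64(298.0), np.float64(345.4), np.float64(281.9), np.float64(325.1))]
```

```bash
python3 - <<'E'
from h import *
from scipy.optimize import least_squares
from scipy.spatial.transform import Rotation as R
c,im=load("w5")
for r in(290,300,310,320,330,341,350,356): print(r,' '.join(str(v) for v in im[r,290:346:1,0]))
print("col318",im[270:366,318].tolist()[::2])
e=np.array([0.49744016,0.09020586,0.17327055]); M=R.from_quat([.704,-.068,.704,.068],scalar_first=True).as_matrix()
def ell(x,y,z,r):
    q=np.array([proj(c,[x+r*np.cos(t),y+r*np.sin(t),z]) for t in np.linspace(0,6.28,90)]); return q[:,0].min(),q[:,0].max(),q[:,1].min(),q[:,1].max()
def f(p,r=None,out=False):
    a=e+M@np.array([0,p[0],p[1]])/1000; zt=e[2]+p[2]/1000; r=p[3]/1000
    A=ell(a[0],a[1],zt,r);B=ell(a[0],a[1],zt-.036,r);C=ell(a[0],a[1],zt-.036,.011)
    return np.array([A[0]-296.5,A[1]-338.8,A[2]-322.5,A[3]-359.7,B[2]-285.5])
s=least_squares(f,[0,0,20,8.5]);print(s.x,s.fun)
s=least_squares(lambda p:f([*p,8.5]),[0,0,20]);print(s.x,s.fun)
E
```

```text
290 84 83 84 84 82 69 64 51 50 65 81 91 91 91 93 95 96 96 98 102 96 97 96 102 99 98 102 100 102 99 96 101 101 100 102 99 103 98 102 100 100 100 100 98 94 87 76 59 55 63 69 78 89 86 86 90
300 85 85 77 75 69 51 49 47 47 57 78 88 98 99 97 96 99 98 96 95 99 100 100 95 97 101 99 105 103 97 98 102 100 101 100 100 102 98 99 98 98 101 99 99 97 86 71 61 52 53 52 69 76 83 89 83
310 77 80 65 60 46 46 47 49 56 70 87 95 96 95 98 95 100 97 96 94 98 100 100 96 94 97 97 96 100 98 97 100 99 90 98 99 97 99 96 99 95 100 98 97 94 94 74 61 49 54 51 54 56 66 78 90
320 71 61 54 49 43 44 41 55 73 89 95 93 94 96 97 98 99 98 95 95 99 95 100 99 99 100 99 101 97 96 99 99 99 99 98 98 97 97 102 93 94 98 98 96 96 96 91 77 62 52 53 56 51 53 62 72
330 62 52 53 50 45 46 57 71 88 99 106 110 107 113 113 115 112 110 111 112 114 114 113 113 112 112 114 114 112 114 115 112 115 115 114 114 114 117 112 113 115 112 112 113 113 106 100 93 77 55 54 54 51 54 57 58
341 57 51 44 47 48 51 60 86 101 111 114 109 115 113 111 112 112 111 111 115 108 114 114 113 110 114 111 110 112 113 106 111 113 114 114 115 113 110 111 110 116 109 11
[... 718 characters left out ...]
], [100, 45, 45], [99, 42, 42], [100, 46, 44], [100, 46, 47], [99, 44, 41], [98, 45, 42], [103, 46, 44], [93, 35, 35], [97, 37, 38], [109, 45, 45], [115, 40, 40], [110, 35, 33], [111, 34, 38], [112, 39, 35], [113, 37, 36], [113, 38, 39], [115, 40, 40], [111, 32, 31], [114, 45, 43], [113, 40, 38], [108, 36, 26], [110, 39, 39], [113, 43, 39], [112, 43, 38], [113, 42, 38], [112, 38, 33], [113, 47, 41], [115, 41, 40], [167, 104, 93], [187, 175, 160], [188, 181, 165]]
[-1.8199558   6.12057984 14.79171446  8.27024165] [ 1.30522550e-02 -1.30563835e-02 -1.45688764e-02  1.50856339e-02
 -5.89117803e-08]
[-1.82640729  7.54245964 12.38508483] [-0.1721168   0.17217307 -0.30558007  0.05460238  0.31323208]
```

```bash
python3 - <<'E'
from h import *
c,a=load("s5"); s0,b=load("scene0"); c,im0=load("t5")
e=np.array([0.4974,0.0902,0.18])
u,v=proj(s0,e).astype(int); x=cv2.resize(a[v-40:v+60,u-60:u+60,::-1],(600,500),interpolation=cv2.INTER_CUBIC); print("origin",u-60,v-40)
u,v=proj(s0,[.4977,-.34,.06]).astype(int); y=cv2.resize(b[v-25:v+25,u-20:u+20,::-1],(200,250),interpolation=cv2.INTER_CUBIC)
print("o2",u-20,v-25,"pred top .08/.069",[proj(s0,[.4965,-.3435,z]).round(1) for z in(.08,.069,.044,.04)])
z=np.zeros((500,200,3),np.uint8); z[:250]=y
cv2.imwrite("pics/s5c.png",np.hstack([x,z]))
E
```

```text
origin 225 127
o2 150 303 pred top .08/.069 [array([166.5, 324.7]), array([168. , 327.1]), array([171.2, 332.5]), array([171.7, 333.3])]
```

View pics/s5c.png

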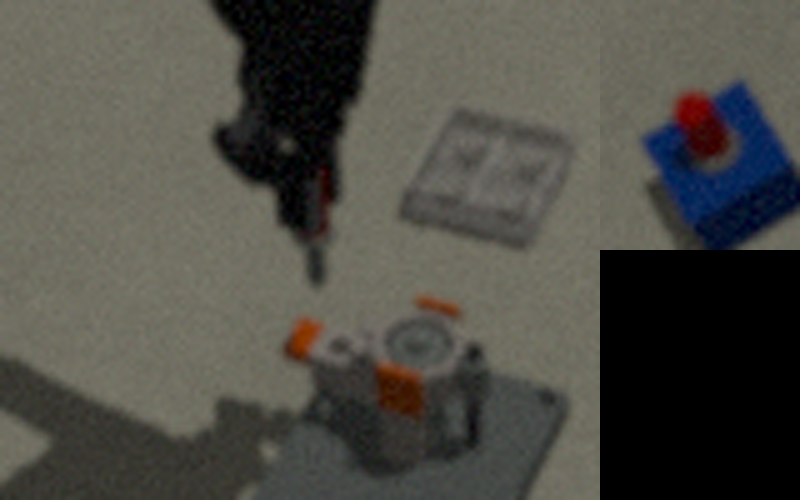

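```bash
python3 - <<'E'
from h import *
from scipy.spatial.transform import Rotation as R
w,im=load("w4");t,_=load("top0");s,sim=load("s5")
h=cv2.cvtColor(im,cv2.COLOR_RGB2HSV); m=((h[...,0]>105)&(h[...,0]<130)&(h[...,1]>150)).astype(np.uint8)
cn=max(cv2.findContours(m,0,2)[0],key=cv2.contourArea); print("poly",cv2.approxPolyDP(cn,5,True)[:,0].tolist())
for z in(.08,.075,.069,.065): print(z,atz(w,279.5,233.5,z),atz(t,517,317,z),"scene0",proj(s,atz(w,279.5,233.5,z)))
for z in(.044,.035,.03): print("collar",z,atz(w,285.5,218,z))
e=np.array([0.49744016,0.09020586,0.17327055]); M=R.from_quat([.704,-.068,.704,.068],scalar_first=True).as_matrix()
for n,ty,tz,top in(("A",-1.5,-1,26),("B",-1.8,6.1,14.8),("C",-1.6,2.5,20)):
  a=e+M@np.array([0,ty,tz])/1000
  print(n,"tip",proj(s,a+[0,0,(top-74)/1000]),"collar",proj(s,a+[0,0,(top-38)/1000]),"top",proj(s,a+[0,0,top/1000]))
# check: known static points in scene cam
print("hole pred scene",proj(s,[.4952,.1068,.066]),"obs",225+343/5,127+345/5)
print("hole in top:",proj(t,[.4952,.1068,.054]))
E
```

```text
poly [[291, 191], [282, 199], [304, 218], [298, 230], [304, 235], [300, 228], [309, 225], [309, 214], [317, 222], [312, 218], [324, 208], [315, 213], [312, 205], [319, 204]]
0.08 [ 0.49599347 -0.34376589  0.08      ] [ 0.49733405 -0.33806067  0.08      ] scene0 [166.25204881 324.65230555]
0.075 [ 0.49741882 -0.34405273  0.075     ] [ 0.49737137 -0.33977254  0.075     ] scene0 [167.30591053 326.2124999 ]
0.069 [ 0.49912924 -0.34439694  0.069     ] [ 0.49741615 -0.34182679  0.069     ] scene0 [168.56091221 328.06943301]
0.065 [ 0.50026952 -0.34462642  0.065     ] [ 0.49744601 -0.34319629  0.065     ] scene0 [169.39179592 329.29820901]
collar 0.044 [ 0.49355148 -0.34336048  0.044     ]
collar 0.035 [ 0.49569157 -0.34379403  0.035     ]
collar 0.03 [ 0.49688051 -0.3440349   0.03      ]
A tip [286.50836481 184.38511388] collar [285.67741798 173.68365046] top [284.75409139 161.76347587]
B tip [289.3052946  188.43991184] collar [288.55234552 177.91092776] top [287.71579757 166.1854974 ]
C tip [287.90969648 186.51496132] collar [287.1181613 175.9061262] top [286.23869774 164.09062536]
hole pred scene [291.38544523 196.30964724] obs 293.6 196.0
hole in top: [265.73612535 324.51906372]
```

The scene view has the held pin upright. Its tip is at about (288.6,184) and the hole at (293.6,196), which agrees with the text's pin height. I move over the hole and lower by feel.

```bash
python3 -m jog '[0,10,1,0,0, 0,17.4,1.5,0,0, 25,17.4,1.5,0,0, 45,17.4,1.5,0,0, 53,17.4,1.5,0,0]'; python3 -m jog '[0,0,0,0,0, 2,0,0,0,0, 4,0,0,0,0, 6,0,0,0,0, 7,0,0,0,0]'; python3 -m jog '[1,0,0,0,0, 2,0,0,0,0, 2,0,0,0,0, 3,0,0,0,0, 3,0,0,0,0]'
```

```text
time_s: 11.45
eef_pos: [0.4939, 0.1094, 0.1184]
eef_rot: [0.703, -0.068, 0.705, 0.069]
wrist_force: [-0.7, -0.6, -0.7]
opening: 0.177
time_s: 11.95
eef_pos: [0.4957, 0.1086, 0.1136]
eef_rot: [0.704, -0.068, 0.704, 0.068]
wrist_force: [-0.3, -0.8, -1.1]
opening: 0.18
time_s: 12.45
eef_pos: [0.4954, 0.1086, 0.1102]
eef_rot: [0.704, -0.068, 0.704, 0.068]
wrist_force: [0.4, -0.4, -0.6]
opening: 0.177
```

```bash
python3 -m jog '[1,0,0,0,0, 2,0,0,0,0, 3,0,0,0,0, 4,0,0,0,0, 4,0,0,0,0]'; python3 -m jog '[1,0,0,0,0, 2,0,0,0,0, 3,0,0,0,0, 4,0,0,0,0, 4,0,0,0,0]'
```

```text
time_s: 12.95
eef_pos: [0.4953, 0.1086, 0.1061]
eef_rot: [0.704, -0.068, 0.704, 0.068]
wrist_force: [0.5, -0.3, -0.7]
opening: 0.172
time_s: 13.45
eef_pos: [0.4953, 0.1086, 0.1021]
eef_rot: [0.704, -0.068, 0.704, 0.068]
wrist_force: [-0.3, -0.3, -0.8]
opening: 0.18
```

```bash
python3 -m jog '[2,0,0,0,0, 4,0,0,0,0, 6,0,0,0,0, 7,0,0,0,0, 7,0,0,0,0]'; python3 -m jog '[2,0,0,0,0, 4,0,0,0,0, 6,0,0,0,0, 8,0,0,0,0, 8,0,0,0,0]'; python3 -m jog '[2,0,0,0,0, 4,0,0,0,0, 5,0,0,0,0, 6,0,0,0,0, 6,0,0,0,0]'
```

```text
time_s: 13.95
eef_pos: [0.4953, 0.1086, 0.095]
eef_rot: [0.704, -0.068, 0.704, 0.068]
wrist_force: [0.1, -0.7, 0.5]
opening: 0.177
time_s: 14.45
eef_pos: [0.4952, 0.1086, 0.0868]
eef_rot: [0.704, -0.068, 0.704, 0.068]
wrist_force: [-0.4, 0.1, -0.8]
opening: 0.175
time_s: 14.95
eef_pos: [0.4953, 0.1086, 0.0811]
eef_rot: [0.704, -0.068, 0.704, 0.068]
wrist_force: [-2.5, -1.7, -1.0]
opening: 0.174
```

```bash
python3 -m jog '[1,0,0,0,0, 2,0,0,0,0, 3,0,0,0,0, 4,0,0,0,0, 4,0,0,0,0]'; python3 -m jog '[1,0,0,0,0, 1,0,0,0,0, 2,0,0,0,0, 2,0,0,0,0, 2,0,0,0,0]'
```

```text
time_s: 15.45
eef_pos: [0.4957, 0.1086, 0.0799]
eef_rot: [0.704, -0.069, 0.704, 0.068]
wrist_force: [-12.2, -2.1, 24.9]
opening: 0.179
time_s: 15.95
eef_pos: [0.496, 0.1087, 0.0797]
eef_rot: [0.704, -0.069, 0.704, 0.068]
wrist_force: [-20.4, -2.0, 41.8]
opening: 0.179
```

```bash
python3 -m jog '[-3,0,0,0,0, -5.5,0,0,0,0, -5.5,0,0,0,0, -5.5,0,0,0,0, -5.5,0,0,0,0]'; python3 -m jog '[0,0,0,0,30, 0,0,0,0,60, 0,0,0,0,60, 0,0,0,0,60,0,0,0,0,60]';  python3 -m jog '[-15,0,0,0,60, -45,0,0,0,60, -85,0,0,0,80, -110,0,0,0,100,-110,0,0,0,100]'
python3 - <<'E'
from h import *
c,im=snap("wrist","w6"); o=status.get_obs();print(o["eef_pos"],o["wrist_force"])
for p in((.4952,.1068,.106),(.4952,.1068,.07),(.539,.1154,.089)): print(proj(c,p))
E
```

```text
time_s: 16.45
eef_pos: [0.4954, 0.1086, 0.0805]
eef_rot: [0.704, -0.068, 0.704, 0.068]
wrist_force: [-2.0, -0.4, 1.0]
opening: 0.174
time_s: 16.95
eef_pos: [0.4956, 0.1087, 0.0809]
eef_rot: [0.704, -0.068, 0.704, 0.068]
wrist_force: [0.7, -0.2, -0.3]
opening: 0.599
time_s: 17.45
eef_pos: [0.4983, 0.1086, 0.1953]
eef_rot: [0.707, -0.069, 0.701, 0.068]
wrist_force: [-0.2, 0.9, -0.4]
opening: 0.998
[0.49694905 0.10864341 0.19286609] [-0.25039439 -0.12264274 -0.25699362]
[318.90517359 241.50871844]
[318.93043671 227.61466545]
[318.86163826 293.05319577]
```

View pics/w6.png

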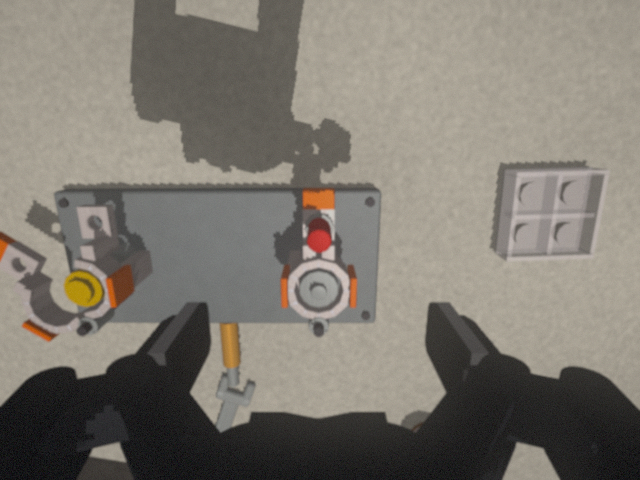

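The pin stands in the closed clamp's hole, top at (319,236) with the collar down on the lug. The flange (319,289) and the cover (83,288) are undisturbed. Now I straddle the pads.

```bash
python3 -m jog '[0,0,22,0,100, 0,0,43.5,0,100, 30,0,43.5,0,100, 60,0,43.5,0,100, 75,0,43.5,0,100]'; python3 -m jog '[15,0,0,0,100, 30,0,0,0,100, 45,0,0,0,100, 58,0,0,0,100, 62,0,0,0,100]';python3 -m jog '[0,0,0,0,100,0,0,0,0,100,0,0,0,0,90,0,0,0,0,80,0,0,0,0,75]'
```

```text
time_s: 18.0
eef_pos: [0.5353, 0.117, 0.1115]
eef_rot: [0.701, -0.068, 0.706, 0.068]
wrist_force: [-1.1, 0.7, -0.7]
opening: 0.998
time_s: 18.5
eef_pos: [0.5373, 0.117, 0.0522]
eef_rot: [0.703, -0.068, 0.705, 0.068]
wrist_force: [0.0, 0.1, -0.8]
opening: 0.999
time_s: 19.0
eef_pos: [0.5385, 0.117, 0.0543]
eef_rot: [0.704, -0.068, 0.703, 0.068]
wrist_force: [-0.6, 0.0, -0.5]
opening: 0.75
```

```bash
python3 -m jog '[0,0,0,0,72,0,0,0,0,69,0,0,0,0,67,0,0,0,0,65,0,0,0,0,63]'
```

```text
time_s: 19.5
eef_pos: [0.5383, 0.1166, 0.0542]
eef_rot: [0.704, -0.069, 0.704, 0.068]
wrist_force: [-2.2, -3.2, 5.2]
opening: 0.643
```

```bash
python3 -m jog '[0,0,0,0,50,0,0,0,0,30,0,0,0,0,0,0,0,0,0,0,0,0,0,0,0]'; python3 -m jog '[0,0,0,0,0,0,0,0,0,0,0,0,0,0,0,0,0,0,0,0,0,0,0,0,0]'
python3 - <<'E'
from h import *
a=snap("scene","s7")[1]; w=snap("wrist","w7")[1]; o=status.get_obs(); print(o["wrist_force"],o["torque"],o["opening"])
x=cv2.resize(a[140:300,220:380,::-1],(480,480),interpolation=cv2.INTER_CUBIC)
y=cv2.resize(w[120:440,160:480,::-1],(320,320))
z=np.zeros((480,320,3),np.uint8); z[:320]=y; cv2.imwrite("pics/f7.png",np.hstack([x,z]))
E
```

```text
time_s: 20.0
eef_pos: [0.5382, 0.1166, 0.0542]
eef_rot: [0.704, -0.068, 0.704, 0.068]
wrist_force: [-2.5, -3.1, 5.3]
opening: 0.643
time_s: 20.5
eef_pos: [0.5382, 0.1166, 0.0542]
eef_rot: [0.704, -0.069, 0.704, 0.068]
wrist_force: [-1.8, -3.1, 5.7]
opening: 0.646
[-2.03295234 -3.72612735  5.21340315] [-0.16797715  0.36466154  0.14123213] 0.6429639459217873
```

View pics/f7.png

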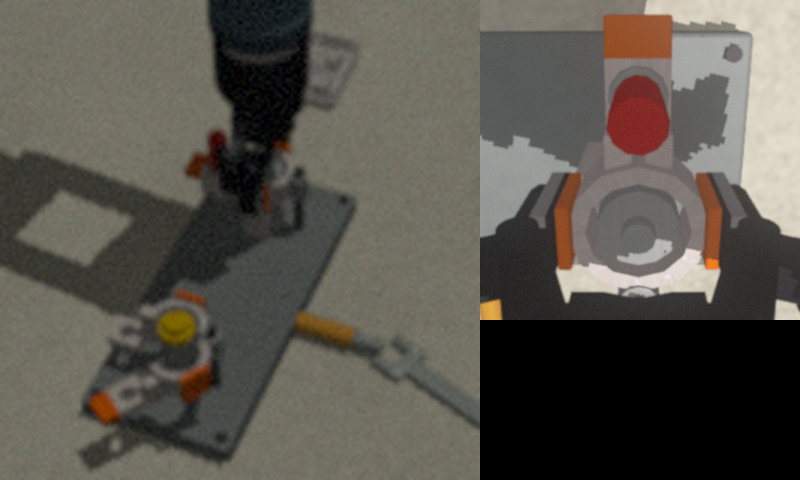

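The finger pads sit flat on both orange pads (570 and 708 in the crop). The pin's collar is on the lug, the flange is in its port, and the other clamp is still open. Handing in while squeezing.

```bash
python3 -c "
from bench import hand_in,status
hand_in(); o=status.get_obs(); print(o['time_s'],o['opening'],o['wrist_force'])"
```

```text
the job is handed in; nothing more can be done
the job is handed in; nothing more can be done
```

The job is handed in: the left clamp (the port with the steel flange) is closed and pinned, and the gripper is still squeezing its two orange pads. It took about 20.6 s of the 72 s allowed.

- **Clamp:** I pushed the thumb tab until the swinging half met its stop, at about 40 N on the wrist. A close view afterwards put the lug hole within a pixel of where a closed clamp should have it.
- **Pin:** It went through with almost no force. It then stopped hard at TCP height 0.080 m, where the collar should be home, with a peak of about 42 N down and 20 N sideways. I eased off before letting go, and the last wrist picture shows the collar on the lug.
- **Squeeze:** The fingers stopped on the pads at opening 0.643 (about 55 mm, for pads 56 mm across) with the gripper commanded shut. The remaining wrist force is about 7 N.
- **Surroundings:** In the last scene and wrist pictures the right clamp is still open. The flange, dust cover, box and wrench look unmoved. I did not check the jar's position at the end.

**Disagreements:**
- The close-up wrist picture made the red grip look about 15 mm across, or else sitting lower than stated. The scene camera and the seating height both fitted the stated size, so I went with those.
- The opening reads 1 to 2 mm under the stated width, on both the grip and the pads.
- My state reading after hand-in printed only the hand-in message, so the last numbers are from just before it.

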